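# Level the appliance stand and keep the level pressed

## Robot

A 7-joint arm with a two-finger parallel gripper is mounted at the origin on a cart in front of the work surface, level with it; the furniture and walls round the work are solid. World frame = base frame: x ahead of the robot, y to its left, z up, the work surface at z = 0. Lengths are in m, angles in degrees, forces in N, time in s.
With the tool pointing down it reaches from about 0.4 to 0.75 m from the base axis. Payload 19.5 kg.
Tool frame: the origin (TCP) lies midway between the tips of the shut fingers; the grasp point (between the pads) lies r.grasp_offset behind it (r.grasp_offset is the distance from the TCP to the grasp point, in m); z points along the fingers, y is the line along which they close (so a half turn about z gives the same grasp; the last joint's range is limited). The gripper opens to 85 mm and grips with 20 to 120 N. Pads are 22 mm wide; open, the fingers measure 114 mm over their backs; the gripper's body (76 mm by 85 mm) begins 54 mm behind the grasp point. The pads swing forward as they close: fully open they stand 13 mm farther back than shut.
Start: joints at [61.209, 40.479, -1.581, 85.061, 1.261, 54.483, -4.326], TCP at [0.256, -0.515, 0.231] pointing down, gripper open.
Joint ranges: [-155.06, 155.06], [-18.47, 123.98], [-90, 86.84], [0, 140.48], [-83.41, 263.41], [0, 116], [-161.91, 161.91]. Speed limits (degrees/s): [108.29, 108.29, 147.25, 147.25, 172.46, 172.46, 172.46].

## Interface

Orientations are given as [roll, pitch, yaw] about the fixed x, y, z axes, in that order (R = Rz(yaw) Ry(pitch) Rx(roll)).
In Python, from cell import r, eyes, job_done, boxes_of, spot_point gives the robot as it stands.
- The arm moves only by the tool arm_command, never from a script. Its argument "rows" is a list of rows, each a list of 3 entries, a list of its own where there are three numbers: the turn, a rotation vector about the tool's x, y, z in rad, then the shift along the tool's x, y, z in mm, then the finger opening in mm, from 0 to 85.4. In form: [[[rx, ry, rz], [tx, ty, tz], gripper], ...]. A call has 1 to 12 rows; each row shifts and turns the commanded pose from where the row before left it, along the tool's axes as they then stand; what a row does not reach is not made up. A row lasts 1/8 s, in which the tool goes at most 62.5 mm and 10.7 degrees, less where a joint would pass 70% of its speed; a pose out of reach is approached as far as the arm can. A call with a gripper value outside its range is refused whole. The fingers move at their own pace and stop on an object; the grip force is fixed at half the most. Time passes only in rows, so rows that do not move let the fingers close. It gives the time, the measured TCP pose, the force, the opening and the grip force at its end, in the units of the state.
- r.read_state(): the state, without advancing time (a new reading comes with each control period).
- eyes.camera(name): name is "scene" or "top"; returns the picture (480x640x3 uint8, blue, green, red); there is no depth.
- eyes.camera_model(name): a dict with "K" (3x3 intrinsics, pixels), "k1" (the pictures are not rectified: a ray, as slopes to the right and down, at radius r is drawn at 1 + k1 r^2 times it, then the intrinsics apply), "extrinsics" (4x4, takes a point from camera to world coordinates). Camera axes: x right, y down, z forward; pixel columns grow to the right and rows downward; lengths in m; the calibration is good to about 2 mm. A picture is of the moment at which its call begins. camera_model takes no time and is no camera call.
- job_done(): hands the job in; it is judged then, once.
Trained networks look in the newest picture that a camera, given by its name, has taken for a name from the list of things; names that differ only in an ending like _2 or _b are one class to them, and where a whole thing is asked for, a point or a joint stands for the part that bears it (a point fixed in the world has none). Each returns a list of dicts, best first, with "conf" (0 to 1); they miss things now and then, are a little off and sometimes report something else, mostly with a low value. They report only what shows in the picture. A call takes as long as a camera call. They do not tell look-alikes from the thing itself.
- boxes_of(camera, target): "extent" ([left, top, right, bottom] in pixels, round what is visible of it).
- spot_point(camera, target): "location" ([column, row] in pixels: a listed point, or the origin of a listed thing).
The state is a dict: "t": time; "joint_positions": joint angles; "qvel": joint speeds; "tau": joint torques, N m; "eef_pos": TCP position; "tcp_rot": TCP orientation; "force": force on the tool from outside, world axes, zero at the start; "moment": the same for the moment, N m; "grip_width": finger opening in m; "gripper_force": force on a finger pad.
Only numpy, scipy, OpenCV 4.12 (cv2) and the standard library are available. Lean on these libraries where they do the work, as an engineer would, in place of code of your own. Each camera call takes 0.05 s, during which the arm holds its last target. There are 200 camera calls.

## Task

Level the small appliance stand on the worktop: take the steel T-key out of its wooden holder, push it fully down into the square socket of the stand's levelling foot and turn the foot until the board is level, then let go and leave the key standing there. The board is sprung and its level only counts while it is pushed down on its stops, so with the fingers press firmly but not brutally down on the spirit level lying on the board (it has a black thumb rest for this): the bubble must then sit centred between the two black rings of the vial. Finish while still pressing, with the board fully down and the bubble centred, and leave the other things on the worktop alone.

Things in the scene. Friction and masses are not known exactly. Their poses are not given: they have to be found in the camera images.
- key_bar (a point): Steel T-key, 91 mm tall, standing upright in its holder. This point is the centre of its cross-bar: bar 14 mm wide (its x), 56 mm long (its y), 16 mm high; z up. Under the bar is a 12 mm square shank, 75 mm long, with a tapered tip; it fits the socket at any quarter turn. Mass about 0.09 kg. To be gripped across the 14 mm.
- key_tip (a point): Lower end of the key's shank, 83 mm below the centre of the cross-bar; axes as key_bar.
- holder: Wooden block 64 x 64 x 45 mm fixed to the worktop, with a 15 mm square hole 35 mm deep in its top in which the key stands. Origin: centre of its underside.
- foot_mouth (a point): Centre of the mouth of the levelling foot's socket: a square steel head 34 mm wide near the right-hand (-y) end of the stand, mouth about 95 mm above the worktop, 14 mm square hole, 35 mm deep, 2.5 mm chamfer. z up; x and y are parallel to the sides of the square and turn with the foot.
- foot_floor (a point): Centre of the bottom of that socket, 35 mm below foot_mouth. The key is fully down when its tip is here.
- cam_foot (a joint): Angle of the levelling foot, rad, counter-clockwise from above positive, range -0.5 to 2.2, starts near 0. Counter-clockwise raises the foot end of the board: 0.02 rad of tilt (5 mm at the foot) per rad. Level lies 0.3 to 1.5 rad counter-clockwise of the start. Turning takes about 0.12 N m; the foot stays where left. The key has about 0.15 rad of play either way in the socket.
- board (a joint): How far the sprung board is lifted off its stops, rad: about 0.012 when nobody presses (foot end up), 0 when pressed fully down. Pressing the level with about 4 to 5 N is enough to bring it fully down.
- board_top (a point): Middle of the upper face of the light wooden board (150 mm along x, 222 mm along y), about 80 mm above the worktop, lying between the pivot at the left-hand (+y) end of the stand and the foot at the right-hand end; 110 mm from the pivot axis, 150 mm from the foot's axis. x, y, z as the stand.
- level_rest (a point): Centre of the top of the black rubber thumb rest (22 mm along x, 70 along y) on the loose aluminium spirit level (56 mm along x, 150 along y, 22 high, 0.35 kg) lying on the board. It is 26 mm above the level's underside, on its robot-side half; the green vial (18 mm thick, top 40 mm above the underside, axis 28 mm farther along +x) runs along the other half. y points away from the foot.
- bubble (a joint): Place of the white bubble along the vial, m: 0 centred between the two black rings (22 mm apart; bubble 17 mm long), positive towards the level's +y (away from the foot: foot end low), limits 0.024. It moves 12 mm towards the foot per rad the foot is turned counter-clockwise and settles within 1 s. Unpressed, the lifted board shifts it 7 mm towards the foot (negative) of its pressed place.
- stand: Fixed dark steel base plate of the stand, 170 mm (x) by 330 mm (y), with the pivot brackets at its +y end, 130 mm from the centre, and the foot 130 mm from the centre at the -y end. Origin: centre of its underside.
- cup: Bystander: cream mug, 85 mm tall, on a coaster. Origin under its centre.
- glass: Bystander: glass tumbler, 69 mm wide, 104 mm tall. Origin under its centre.
- salt: Bystander: salt shaker, 44 mm wide, 90 mm tall. Origin under its centre.
Things that resemble listed ones, but are neither listed nor needed, are in the scene too. Of the things that look like the part that bears level_rest, the smaller one is meant.

How it is judged (in metres and radians):
On the way, in this order (a step that is already met when the one before it is completed fails the run):
1. the key is fully down in the socket of the levelling foot (distance between key_tip and foot_floor below 0.006 m and angle between the z axis of key_tip and the z axis of foot_mouth, either way round below 0.15 rad), for 0.2 s.
2. the level is pressed on the board, the board is down on its stops and the bubble is centred (contact force between the fingers and level above 4 N and value of joint board below 0.003 rad and value of joint bubble between -0.003 and 0.003 m and angle between the z axis of level_rest and the z axis of board_top, either way round below 0.02 rad and horizontal distance between level_rest and board_top below 0.08 m), for 0.3 s.
At the end, for the whole second after the job is handed in: Fingers press the level with over 4 N; board under 0.003 rad off its stops; bubble within 3 mm of centre; level flat on the board (0.02 rad, rest within 80 mm of board middle); key let go, its tip within 6 mm of the socket floor, upright within 0.15 rad (all of step 1 and all of step 2 and contact force between the fingers and key below 0.1 N); the arm keeps its last pose, push and grip.
It fails at once if a bystander is knocked or moved (distance of any of cup, glass, salt from where it was at the start of the episode above 0.02 m).
It fails at once if the level is pressed brutally (contact force between the fingers and level above 60 N).
It also fails if it takes over 69 s, if anything falls off the work surface, if the arm or the gripper's body presses on something with over 40 N, if the wrist force passes 120 N, or if a joint passes its speed limit or range.

## Working session

There is one attempt and no reset: what is moved stays moved. The work goes in short steps, Python scripts to look and compute and a tool call to move; the robot and the scene stay as the last step left them, time stands still between calls to the robot, and variables do not carry over. Pictures are saved under pics/ and viewed, at most 10 in all, crops included, and the job is handed in when it is done.

Besides the shell and the picture viewer there is one more tool, called after ">>>" as a command line: name --argument value ..., lists and objects as JSON in quotes. arm_command: Moves the arm, as the interface text tells. Its arguments: {"type":"object","properties":{"rows":{"type":"array","items":{"type":"array"}}},"required":["rows"]}

```bash
mkdir -p pics; cat > h.py <<'E'
import numpy as np, cv2
from cell import r, eyes, job_done, boxes_of, spot_point
def ray(cam,px):
    m=eyes.camera_model(cam);K=np.array(m["K"]);k=m["k1"];T=np.array(m["extrinsics"])
    d=np.array([(px[0]-K[0,2])/K[0,0],(px[1]-K[1,2])/K[1,1]]);u=d.copy()
    for _ in range(20): u=d/(1+k*(u@u))
    return T[:3,3],T[:3,:3]@np.array([u[0],u[1],1])
def onz(cam,px,z):
    o,d=ray(cam,px);return o+d*(z-o[2])/d[2]
def tri(p1,p2):
    o1,d1=ray("scene",p1);o2,d2=ray("top",p2)
    d1=d1/np.linalg.norm(d1);d2=d2/np.linalg.norm(d2)
    s=np.linalg.lstsq(np.c_[d1,-d2],o2-o1,rcond=None)[0]
    a=o1+s[0]*d1;b=o2+s[1]*d2
    return (a+b)/2,np.linalg.norm(a-b)
E
python3 - <<'E'
from h import *
np.set_printoptions(precision=4,suppress=True)
for c in("scene","top"):
    cv2.imwrite(f"pics/{c}0.png",eyes.camera(c))
    print(c,np.array(eyes.camera_model(c)["extrinsics"])[:3])
Z=dict(key_bar=.093,holder=0,foot_mouth=.095,board_top=.08,level_rest=.106,stand=0,cup=0,glass=0,salt=0,key_tip=.01)
for n in Z:
    for c in("scene","top"):
        for o in spot_point(c,n)[:3]: print(n,c,np.round(o["location"],1),round(o["conf"],2),onz(c,o["location"],Z[n]))
print(r.grasp_offset,r.read_state())
E
```

```text
scene [[-0.8562 -0.3487  0.3812  0.139 ]
 [-0.5162  0.6065 -0.6048  0.7627]
 [-0.0203 -0.7146 -0.6993  0.942 ]]
top [[-0.011  -0.9934  0.1138  0.4368]
 [-0.9999  0.0097 -0.0124  0.0355]
 [ 0.0112 -0.114  -0.9934  1.454 ]]
key_bar scene [349.4 240. ] 0.32 [0.5208 0.0014 0.093 ]
key_bar top [204.9 292.8] 0.64 [0.4905 0.2934 0.093 ]
key_bar top [211.4 293.2] 0.31 [0.4894 0.2782 0.093 ]
holder scene [293.4 361.7] 0.58 [0.4933 0.2949 0.    ]
holder top [212.5 292.5] 0.81 [0.4947 0.2921 0.    ]
holder top [329.6 277.3] 0.61 [ 0.5298 -0.0026  0.    ]
foot_mouth scene [378.3 204. ] 0.61 [ 0.5177 -0.1454  0.095 ]
foot_mouth top [395.  280.3] 0.59 [ 0.515  -0.1546  0.095 ]
board_top scene [350.5 242. ] 0.84 [ 0.5212 -0.0057  0.08  ]
board_top top [330.6 278.2] 0.76 [ 0.5225 -0.0029  0.08  ]
level_rest scene [355. 238.] 0.73 [0.5069 0.0008 0.106 ]
level_rest scene [409.  185.3] 0.58 [ 0.4767 -0.2385  0.106 ]
level_rest top [461.  285.1] 0.93 [ 0.5017 -0.3072  0.106 ]
level_rest top [330.7 284.5] 0.89 [ 0.5061 -0.0022  0.106 ]
stand scene [351.6 264.6] 0.85 [ 0.5172 -0.0088  0.    ]
stand top [3
[... 191 characters left out ...]
279  0.    ]
salt top [276.2 206.9] 0.49 [0.7116 0.1319 0.    ]
key_tip scene [293.5 356.9] 0.75 [0.4956 0.2901 0.01  ]
key_tip top [212.1 295.4] 0.74 [0.4871 0.2912 0.01  ]
0.0187 {'t': 1.1, 'joint_positions': array([61.2082, 40.4789, -1.584 , 85.0594,  1.2604, 54.4835, -4.3255]), 'qvel': array([-0.0289,  0.105 ,  0.0228,  0.0785, -0.0253,  0.0323, -0.0356]), 'tau': array([ -0.0024, -88.296 ,   1.2327, -23.6366,   0.017 ,   0.002 ,
        -0.0002]), 'eef_pos': array([ 0.2557, -0.515 ,  0.2313]), 'tcp_rot': array([-179.9955,   -0.002 ,   26.4037]), 'force': array([ 0.2266, -0.2866,  0.2136]), 'moment': array([0.0361, 0.011 , 0.0259]), 'gripper_force': 0.0, 'grip_width': 0.08564943625168894}
```

```bash
python3 - <<'E'
import cv2
a=cv2.imread("pics/scene0.png");b=cv2.imread("pics/top0.png")
cv2.imwrite("pics/s1.png",cv2.resize(a[130:430,220:520],(600,600),interpolation=cv2.INTER_CUBIC))
cv2.imwrite("pics/t1.png",cv2.resize(b[170:370,160:480],(800,500),interpolation=cv2.INTER_CUBIC))
E
```

```text
(no output)
```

View pics/s1.png

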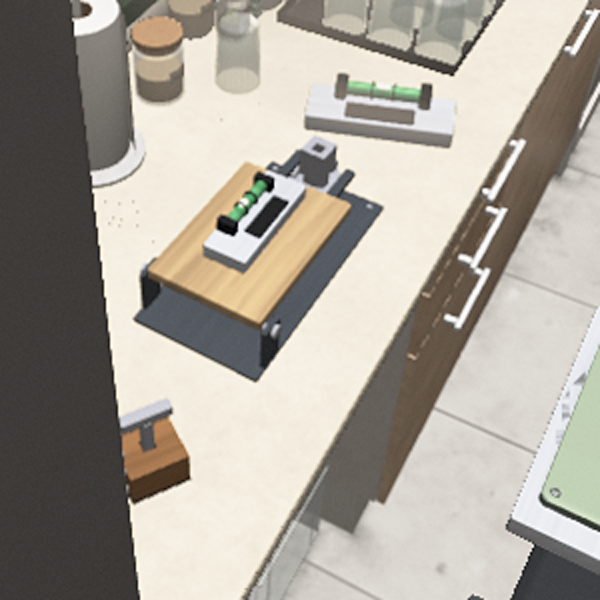

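View pics/t1.png

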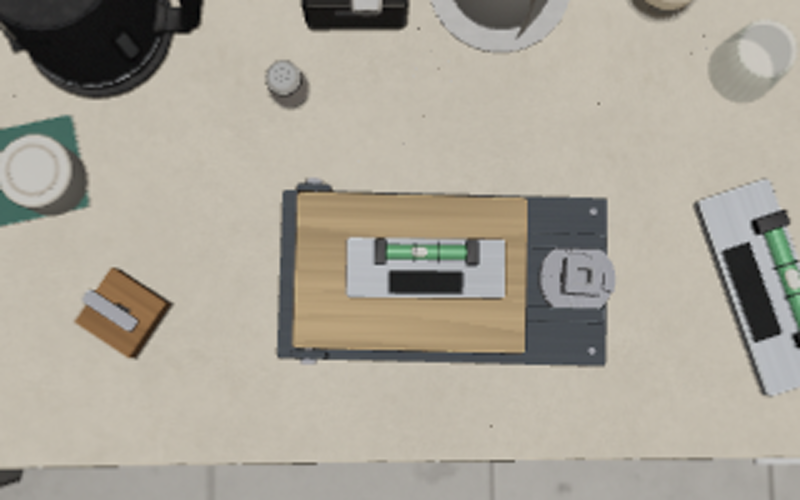

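The pictures show the key in its holder at top px (205,294), the small level on the board at (331,285), the foot head at (393,281), and the larger look-alike level outside the stand on the right. Next I'll measure the bar angle, the foot square and the bubble.

```bash
python3 - <<'E'
from h import *
np.set_printoptions(precision=4,suppress=True)
b=cv2.imread("pics/top0.png");hsv=cv2.cvtColor(b,cv2.COLOR_BGR2HSV).astype(int)
def rect(mask,z,name):
    n,l,s,c=cv2.connectedComponentsWithStats(mask.astype(np.uint8))
    for i in range(1,n):
        if s[i,4]<20: continue
        ys,xs=np.where(l==i);w=np.array([onz("top",(x,y),z)[:2] for x,y in zip(xs,ys)])
        rr=cv2.minAreaRect((w*1000).astype(np.float32));e=np.linalg.eigh(np.cov(w.T))[1][:,1]
        print(name,s[i],rr,"mean",w.mean(0),"pca deg",np.degrees(np.arctan2(e[1],e[0])))
m=np.zeros(b.shape[:2],bool);m[280:308,188:222]=1
rect(m&(hsv[...,1]<60)&(hsv[...,2]>110)&(hsv[...,0]>90),.101,"bar")
print(hsv[290:298,196:216,0].tolist()[3],hsv[293,196:216].tolist())
# bubble
for y in range(266,276): print(y,[f"{v[1]}" for v in hsv[y,308:354]])
c=cv2.resize(b[262:302,375:415],(400,400),interpolation=cv2.INTER_CUBIC)
d=cv2.resize(b[255:295,310:350],(400,400),interpolation=cv2.INTER_CUBIC)
cv2.imwrite("pics/z1.png",np.hstack([c,d]))
E
```

```text
bar [194 286  21  16 121] ((488.4517517089844, 294.8766174316406), (53.530860900878906, 12.11390209197998), 56.005496978759766) mean [0.488  0.2946] pca deg 56.27484088942403
[14, 6, 114, 115, 116, 111, 115, 115, 116, 115, 120, 120, 0, 0, 12, 14, 15, 15, 15, 15] [[14, 115, 122], [6, 9, 135], [114, 8, 169], [115, 9, 167], [116, 11, 169], [111, 11, 168], [115, 9, 167], [115, 9, 167], [116, 11, 167], [115, 9, 165], [120, 6, 165], [120, 5, 148], [0, 4, 69], [0, 4, 57], [12, 36, 71], [14, 95, 102], [15, 124, 134], [15, 128, 147], [15, 127, 147], [15, 128, 149]]
266 ['9', '10', '0', '7', '6', '6', '11', '9', '9', '9', '8', '8', '9', '9', '9', '8', '10', '8', '8', '8', '8', '10', '10', '8', '10', '8', '10', '10', '8', '8', '10', '8', '8', '8', '8', '7', '8', '9', '10', '0', '7', '3', '3', '8', '8', '7']
267 ['10', '9', '4', '4', '0', '7', '19', '28', '26', '28', '26', '21', '14', '13', '14', '14', '15', '19', '13', '11', '13', '13', '15', '10', '10', '10', '10', '12', '12', '10', '10', '12', '10', '10', '10', '10', '10', '10', '9', '0', '3', '3', '3', '10', '8', '8']
268 ['8', '10', '4', '0
[... 1407 characters left out ...]
 '70', '72', '81', '72', '73', '73', '71', '73', '83', '81', '82', '82', '76', '84', '84', '82', '81', '80', '82', '81', '81', '82', '84', '72', '3', '3', '3', '3', '10', '10', '10']
274 ['10', '9', '0', '3', '6', '3', '9', '9', '8', '8', '9', '8', '9', '8', '8', '8', '8', '12', '9', '8', '10', '10', '10', '10', '10', '10', '8', '11', '10', '11', '11', '10', '10', '11', '11', '11', '11', '12', '12', '3', '6', '3', '0', '12', '8', '8']
275 ['10', '8', '15', '11', '11', '13', '11', '8', '8', '9', '8', '8', '9', '9', '10', '10', '10', '10', '10', '10', '10', '10', '10', '8', '8', '10', '10', '11', '8', '10', '10', '10', '8', '8', '8', '8', '8', '10', '12', '0', '10', '15', '5', '11', '10', '8']
```

View pics/z1.png

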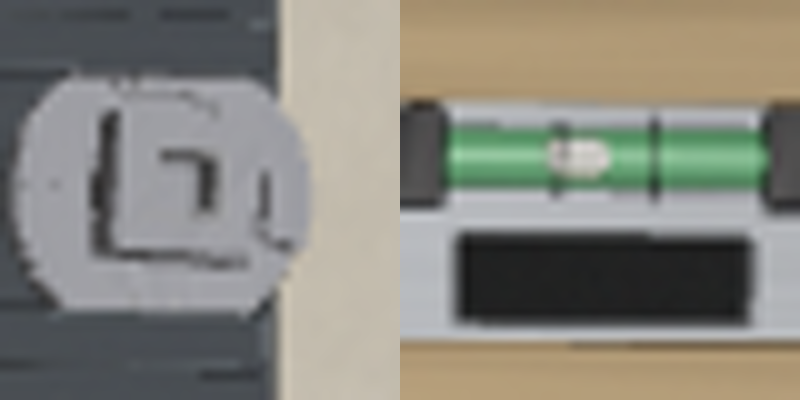

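>>> arm_command --rows '[[[0, 0, 0], [48, -26, 0], 85], [[0, 0, 0], [48, -26, 0], 85], [[0, 0, 0], [48, -26, 0], 85], [[0, 0, 0], [48, -26, 0], 85], [[0, 0, 0], [48, -26, 0], 85], [[0, 0, 0], [48, -26, 0], 85], [[0, 0, 0], [48, -26, 0], 85], [[0, 0, -0.173], [0, 0, 0], 85], [[0, 0, -0.173], [0, 0, 0], 85], [[0, 0, -0.173], [0, 0, 0], 85]]'

```text
t: 2.35
eef_pos: [0.4758, -0.2025, 0.2314]
tcp_rot: [180.0, -0.0, 56.5]
force: [0.5, 0.2, 0.2]
grip_width: 0.0851
gripper_force: 0.0
```

```bash
cat >> h.py <<'E'
def go(x,y,z,yaw=None):
    s=r.read_state();p=s["eef_pos"];a=np.radians(s["tcp_rot"][2]);d=np.array([x,y,z])-p
    print("t",round(s["t"],2),"p",np.round(p,4),"rot",np.round(s["tcp_rot"],2),"j7",s["joint_positions"][6].round(1),"F",np.round(s["force"],1),"w",round(s["grip_width"],4))
    print("tool mm",np.round(1000*np.array([np.cos(a)*d[0]+np.sin(a)*d[1],np.sin(a)*d[0]-np.cos(a)*d[1],-d[2]]),1),"rz",None if yaw is None else np.round(-np.radians(yaw-s["tcp_rot"][2]),3))
E
python3 - <<'E'
from h import *
go(.489,.2945,.231,56.1)
b=cv2.imread("pics/top0.png")
for p in [(393.5,280),(395,280.3)]: print(onz("top",p,.095))
for p in [(379,204),(378.3,204)]: print(onz("scene",p,.095))
q=[onz("top",(x/2.5+160,y/2.5+170),.008) for x,y in [(285,190),(607,198),(605,364),(278,357)]]
print(np.round(q,4),np.mean(q,0))
print(tri((379,204),(393.5,280)),tri((350.5,242),(330.6,278.2)),tri((355,238),(330.7,284.5)))
E
```

```text
t 2.35 p [ 0.4758 -0.2025  0.2314] rot [179.99  -0.    56.48] j7 -19.8 F [0.5 0.2 0.2] w 0.0851
tool mm [ 4.216e+02 -2.635e+02  4.000e-01] rz 0.007
[ 0.51579295 -0.15106993  0.095     ]
[ 0.51504956 -0.15459695  0.095     ]
[ 0.51619829 -0.14628585  0.095     ]
[ 0.51771593 -0.14541946  0.095     ]
[[ 0.6099  0.1372  0.008 ]
 [ 0.5986 -0.1885  0.008 ]
 [ 0.4318 -0.1819  0.008 ]
 [ 0.4422  0.1444  0.008 ]] [ 0.52062142 -0.02222849  0.008     ]
(array([ 0.51705596, -0.15122728,  0.09078673]), np.float64(0.0022037257591510724)) (array([ 0.52129646, -0.00324305,  0.08226036]), np.float64(0.0022479033234320545)) (array([ 0.50710576, -0.00185696,  0.10343803]), np.float64(0.0019252539742758185))
```

>>> arm_command --rows '[[[0, 0, 0], [46.8, -29.3, 0], 60], [[0, 0, 0], [46.8, -29.3, 0], 60], [[0, 0, 0], [46.8, -29.3, 0], 60], [[0, 0, 0], [46.8, -29.3, 0], 60], [[0, 0, 0], [46.8, -29.3, 0], 60], [[0, 0, 0], [46.8, -29.3, 0], 60], [[0, 0, 0], [46.8, -29.3, 0], 60], [[0, 0, 0], [46.8, -29.3, 0], 60], [[0, 0, 0], [46.8, -29.3, 0], 60], [[0, 0, 0.007], [0, 0, 40], 60], [[0, 0, 0], [0, 0, 40], 60], [[0, 0, 0], [0, 0, 0], 60]]'

```text
t: 3.85
eef_pos: [0.4905, 0.2936, 0.1496]
tcp_rot: [-179.9, 0.2, 55.7]
force: [0.1, 0.4, 0.8]
grip_width: 0.0599
gripper_force: 0.0
```

```bash
python3 - <<'E'
from h import *
go(.489,.2945,.074,56.1)
a=eyes.camera("scene")[300:420,230:350];b=eyes.camera("top")[230:350,150:270]
cv2.imwrite("pics/g1.png",np.hstack([cv2.resize(i,(400,400)) for i in(a,b)]))
E
```

```text
t 3.85 p [0.4905 0.2936 0.1496] rot [-179.9     0.21   55.75] j7 -70.5 F [0.1 0.4 0.8] w 0.0599
tool mm [-0.1 -1.7 75.6] rz -0.006
```

View pics/g1.png

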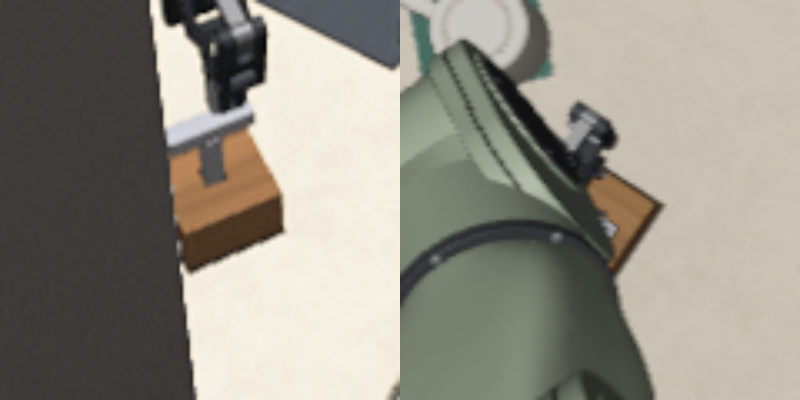

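The picture shows the open fingers above the bar of the key, which stands in its holder, so I'll descend and grip.

>>> arm_command --rows '[[[0, 0, 0], [0, -1.7, 25], 60], [[0, 0, 0], [0, 0, 25], 60], [[0, 0, 0], [0, 0, 25], 60], [[0, 0, 0], [0, 0, 0], 60], [[0, 0, 0], [0, 0, 0], 5], [[0, 0, 0], [0, 0, 0], 5], [[0, 0, 0], [0, 0, 0], 5], [[0, 0, 0], [0, 0, 0], 5], [[0, 0, 0], [0, 0, 0], 5], [[0, 0, 0], [0, 0, 0], 5]]'

```text
t: 5.2
eef_pos: [0.4905, 0.2954, 0.0774]
tcp_rot: [180.0, -0.1, 55.7]
force: [-0.8, 0.1, 10.3]
grip_width: 0.0129
gripper_force: 60.4
```

>>> arm_command --rows '[[[0, 0, 0], [0, 0, -10], 5], [[0, 0, 0], [0, 0, -20], 5], [[0, 0, 0], [0, 0, -30], 5], [[0, 0, 0], [0, 0, -40], 5], [[0, 0, 0], [0, 0, -40], 5], [[0, 0, 0], [0, 0, 0], 5], [[0, 0, 0], [0, 0, 0], 5]]'

```text
t: 6.08
eef_pos: [0.4898, 0.2949, 0.2161]
tcp_rot: [-180.0, 0.0, 55.7]
force: [-0.1, 0.1, -0.7]
grip_width: 0.0128
gripper_force: 58.9
```

```bash
python3 - <<'E'
from h import *
go(.516,-.1515,.22,84.5)
eyes.camera("scene");eyes.camera("top")
for n in("key_bar","key_tip"):
  for c in("scene","top"): print(n,c,[(np.round(o["location"],1),round(o["conf"],2)) for o in spot_point(c,n)[:2]])
E
```

```text
t 6.08 p [0.4898 0.2949 0.2161] rot [-1.7999e+02  2.0000e-02  5.5740e+01] j7 -70.2 F [-0.1  0.1 -0.7] w 0.0128
tool mm [-354.2  273.    -3.9] rz -0.502
key_bar scene [(array([291., 291.]), 0.59)]
key_bar top []
key_tip scene [(array([293.8, 362. ]), 0.71), (array([287.3, 318.2]), 0.69)]
key_tip top [(array([211. , 298.9]), 0.61)]
```

>>> arm_command --rows '[[[0, 0, 0], [-39.4, 30.3, 0], 5], [[0, 0, 0], [-39.4, 30.3, 0], 5], [[0, 0, 0], [-39.4, 30.3, 0], 5], [[0, 0, 0], [-39.4, 30.3, 0], 5], [[0, 0, 0], [-39.4, 30.3, 0], 5], [[0, 0, 0], [-39.4, 30.3, 0], 5], [[0, 0, 0], [-39.4, 30.3, 0], 5], [[0, 0, 0], [-39.4, 30.3, 0], 5], [[0, 0, -0.167], [-39, 30.3, 0], 5], [[0, 0, -0.167], [0, 0, 0], 5], [[0, 0, -0.167], [0, 0, 0], 5], [[0, 0, 0], [0, 0, 0], 5]]'

```text
t: 7.88
eef_pos: [0.5158, -0.1514, 0.2161]
tcp_rot: [-180.0, -0.0, 84.4]
force: [0.1, -0.5, -1.7]
grip_width: 0.0135
gripper_force: 58.8
```

```bash
python3 - <<'E'
from h import *
go(.516,-.1515,.19,84.5)
s=eyes.camera("scene");b=eyes.camera("top")
for n in("key_bar","key_tip","foot_mouth"):
  for c in("scene","top"): print(n,c,[(np.round(o["location"],1),round(o["conf"],2)) for o in spot_point(c,n)[:2]])
cv2.imwrite("pics/f1.png",np.hstack([cv2.resize(i,(400,500)) for i in(s[120:245,330:430],b[210:335,340:440])]))
E
```

```text
t 7.88 p [ 0.5158 -0.1514  0.2161] rot [-1.7998e+02 -3.0000e-02  8.4370e+01] j7 -5.3 F [ 0.1 -0.5 -1.7] w 0.0135
tool mm [-0.1  0.2 26.1] rz -0.002
key_bar scene [(array([385.9, 158.1]), 0.6)]
key_bar top []
key_tip scene [(array([379.6, 184. ]), 0.56)]
key_tip top []
foot_mouth scene [(array([377.8, 202.6]), 0.91)]
foot_mouth top [(array([393.6, 279.6]), 0.67)]
```

View pics/f1.png

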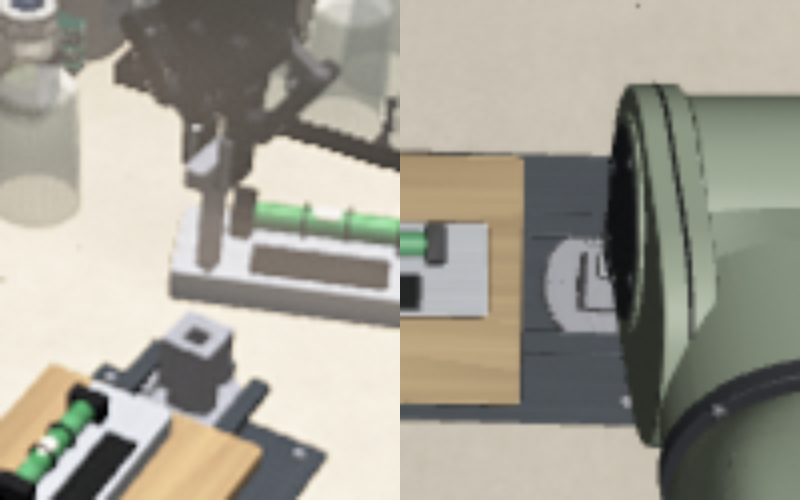

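```bash
cat >> h.py <<'E'
def proj(cam,P):
    m=eyes.camera_model(cam);T=np.linalg.inv(np.array(m["extrinsics"]));K=np.array(m["K"])
    c=T[:3,:3]@np.array(P)+T[:3,3];u=c[:2]/c[2];u=u*(1+m["k1"]*(u@u))
    return np.round(K[:2,:2]@u+K[:2,2],2)
E
python3 - <<'E'
from h import *
for P in [(.5158,-.1514,.149),(.5158,-.1514,.146),(.5158,-.1514,.232),(.516,-.1515,.095),(.521,-.1515,.149),(.5158,-.1464,.149)]: print(P,proj("scene",P))
E
```

```text
(0.5158, -0.1514, 0.149) [381.59 186.09]
(0.5158, -0.1514, 0.146) [381.51 187.05]
(0.5158, -0.1514, 0.232) [384.18 158.19]
(0.516, -0.1515, 0.095) [379.98 202.84]
(0.521, -0.1515, 0.149) [379.68 185.41]
(0.5158, -0.1464, 0.149) [380.7  187.22]
```

>>> arm_command --rows '[[[0, 0, 0], [0, 0, 25], 5], [[0, 0, 0], [0, 0, 20], 5], [[0, 0, 0], [0, 0, 5], 5], [[0, 0, 0], [0, 0, 5], 5], [[0, 0, 0], [0, 0, 5], 5], [[0, 0, 0], [0, 0, 0], 5]]'

```text
t: 9.02
eef_pos: [0.5166, -0.1512, 0.1567]
tcp_rot: [179.9, -0.0, 84.4]
force: [2.8, -0.3, -2.6]
grip_width: 0.0129
gripper_force: 59.5
```

>>> arm_command --rows '[[[0, 0, 0], [0.5, 0, 6], 5], [[0, 0, 0], [0, 0.5, 6], 5], [[0, 0, 0], [0, 0, 6], 5], [[0, 0, 0], [0, 0, 5], 5], [[0, 0, 0], [0, 0, 3], 5], [[0, 0, 0], [0, 0, 0], 5]]'

```text
t: 9.78
eef_pos: [0.5167, -0.1507, 0.1299]
tcp_rot: [180.0, -0.0, 84.4]
force: [6.0, -0.7, -5.1]
grip_width: 0.013
gripper_force: 59.2
```

>>> arm_command --rows '[[[0, 0, 0], [0, 1, 0], 5], [[0, 0, 0], [0, 0.5, 2], 5], [[0, 0, 0], [0, 0, 2], 5], [[0, 0, 0], [0, 0, 0], 5]]'

```text
t: 10.28
eef_pos: [0.5182, -0.151, 0.1274]
tcp_rot: [179.9, 0.0, 84.4]
force: [-4.0, 1.7, 28.0]
grip_width: 0.0129
gripper_force: 63.9
```

>>> arm_command --rows '[[[0, 0, 0], [0, -0.5, -1.5], 5], [[0, 0, -0.12], [0, 0, 0], 5], [[0, 0, -0.12], [0, 0, 0], 5], [[0, 0, -0.12], [0, 0, 0], 5], [[0, 0, -0.12], [0, 0, 0], 5], [[0, 0, -0.12], [0, 0, 0], 5], [[0, 0, -0.12], [0, 0, 0], 5], [[0, 0, -0.12], [0, 0, 0], 5], [[0, 0, -0.12], [0, 0, 0], 5], [[0, 0, -0.12], [0, 0, 0], 5], [[0, 0, -0.12], [0, 0, 0], 5], [[0, 0, 0], [0, 0, 0], 5]]'

```text
t: 11.78
eef_pos: [0.5176, -0.1513, 0.1279]
tcp_rot: [-180.0, 0.0, 153.3]
force: [1.5, -2.3, 7.2]
grip_width: 0.0131
gripper_force: 60.9
```

>>> arm_command --rows '[[[0, 0, 0], [0, 0, 0], 5], [[0, 0, 0], [0, 0, 0], 5], [[0, 0, 0], [0, 0, 0], 5], [[0, 0, 0], [0, 0, 0], 5], [[0, 0, 0], [0, 0, 0], 5], [[0, 0, 0], [0, 0, 0], 5]]'

```text
t: 12.52
eef_pos: [0.5176, -0.1513, 0.1279]
tcp_rot: [-180.0, 0.0, 153.2]
force: [1.9, -3.7, 5.9]
grip_width: 0.0125
gripper_force: 60.8
```

```bash
cat >> h.py <<'E'
def bubble():
    b=eyes.camera("top").astype(int)
    h=cv2.cvtColor(b.astype(np.uint8),cv2.COLOR_BGR2HSV).astype(int)
    sat=h[268:273,:,1].mean(0);c=np.arange(312,349)
    print(list(zip(c.tolist(),np.round(sat[312:349]).astype(int).tolist())))
    p=h[268:273,:,2].mean(0);print(np.round(p[312:349]).astype(int).tolist())
E
python3 - <<'E'
from h import *
s=r.read_state();go(*s["eef_pos"]);print(s["moment"])
bubble()
s=eyes.camera("scene");b=eyes.camera("top")
cv2.imwrite("pics/b1.png",np.hstack([cv2.resize(i,(400,500),interpolation=cv2.INTER_CUBIC) for i in(s[160:260,320:400],b[230:330,310:390])]))
E
```

```text
t 12.53 p [ 0.5176 -0.1513  0.1279] rot [-1.7997e+02  3.0000e-02  1.5318e+02] j7 41.8 F [ 1.9 -3.7  5.9] w 0.0125
tool mm [ 0.  0. -0.] rz None
[-0.57050212 -0.37679547 -0.09780355]
[(312, 4), (313, 17), (314, 94), (315, 87), (316, 87), (317, 87), (318, 86), (319, 85), (320, 85), (321, 86), (322, 85), (323, 86), (324, 86), (325, 73), (326, 85), (327, 85), (328, 79), (329, 49), (330, 21), (331, 21), (332, 21), (333, 21), (334, 23), (335, 63), (336, 85), (337, 85), (338, 85), (339, 86), (340, 86), (341, 86), (342, 85), (343, 86), (344, 86), (345, 87), (346, 54), (347, 4), (348, 4)]
[88, 94, 131, 172, 172, 172, 172, 173, 173, 173, 173, 173, 167, 122, 172, 172, 173, 176, 187, 187, 188, 185, 158, 152, 172, 172, 172, 171, 172, 172, 172, 173, 172, 166, 66, 84, 86]
```

View pics/b1.png

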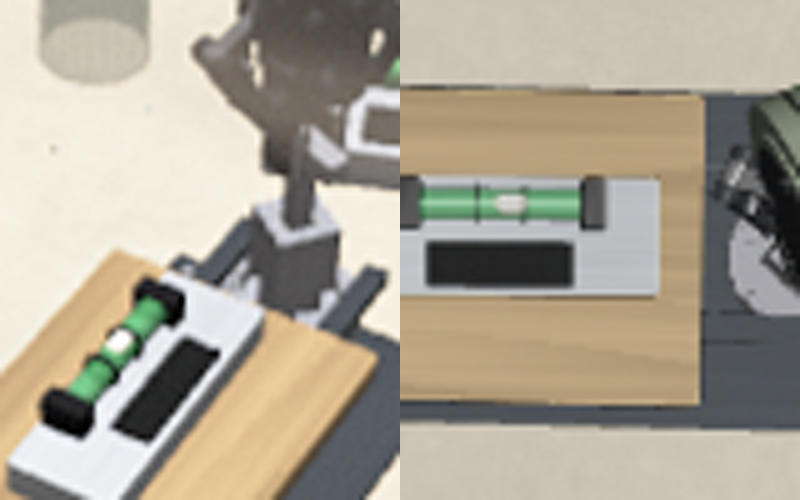

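The picture shows the key upright in the socket, and the bubble at top px 331.8 against a ring centre of about 330. It sits about 4 mm towards the foot and must reach about -7 mm unpressed, so I'll turn about 0.23 rad more.

>>> arm_command --rows '[[[0, 0, -0.12], [0, 0, 0], 5], [[0, 0, -0.11], [0, 0, 0], 5], [[0, 0, 0], [0, 0, 0], 5], [[0, 0, 0], [0, 0, 0], 5], [[0, 0, 0], [0, 0, 0], 5], [[0, 0, 0], [0, 0, 0], 5], [[0, 0, 0], [0, 0, 0], 5], [[0, 0, 0], [0, 0, 0], 5], [[0, 0, 0], [0, 0, 0], 5], [[0, 0, 0], [0, 0, 0], 5]]'

```text
t: 13.92
eef_pos: [0.5175, -0.1513, 0.1279]
tcp_rot: [-180.0, 0.0, 166.4]
force: [0.5, -2.0, 5.9]
grip_width: 0.0128
gripper_force: 60.8
```

```bash
python3 - <<'E'
from h import *
s=r.read_state();go(*s["eef_pos"])
bubble()
E
```

```text
t 13.93 p [ 0.5175 -0.1513  0.1279] rot [-1.7996e+02  2.0000e-02  1.6635e+02] j7 52.0 F [ 0.5 -2.   5.9] w 0.0128
tool mm [ 0.  0. -0.] rz None
[(312, 5), (313, 24), (314, 91), (315, 86), (316, 86), (317, 87), (318, 86), (319, 87), (320, 86), (321, 86), (322, 85), (323, 85), (324, 86), (325, 79), (326, 85), (327, 86), (328, 85), (329, 81), (330, 53), (331, 24), (332, 21), (333, 22), (334, 21), (335, 29), (336, 55), (337, 85), (338, 85), (339, 85), (340, 86), (341, 85), (342, 86), (343, 86), (344, 86), (345, 89), (346, 6), (347, 3), (348, 4)]
[87, 92, 142, 172, 172, 172, 172, 171, 172, 173, 173, 173, 167, 122, 172, 172, 172, 172, 174, 186, 187, 183, 135, 160, 175, 172, 172, 172, 172, 171, 172, 172, 172, 161, 46, 84, 86]
```

>>> arm_command --rows '[[[0, 0, 0], [0, 0, 0], 45], [[0, 0, 0], [0, 0, 0], 45], [[0, 0, 0], [0, 0, 0], 45], [[0, 0, 0], [0, 0, 0], 45], [[0, 0, 0], [0, 0, -10], 45], [[0, 0, 0], [0, 0, -30], 45], [[0, 0, 0], [0, 0, -40], 45], [[0, 0, 0], [0, 0, -10], 30], [[0, 0, 0], [0, 0, 0], 0], [[0, 0, 0], [0, 0, 0], 0]]'

```text
t: 15.22
eef_pos: [0.5172, -0.1509, 0.217]
tcp_rot: [180.0, -0.1, 166.4]
force: [0.6, 0.3, -0.8]
grip_width: 0.0001
gripper_force: 0.0
```

```bash
python3 - <<'E'
from h import *
go(.5065,-.002,.20,178)
bubble()
s=eyes.camera("scene");b=eyes.camera("top")
for n in("level_rest","key_bar","key_tip","foot_mouth"):
  for c in("scene","top"): print(n,c,[(np.round(o["location"],1),round(o["conf"],2)) for o in spot_point(c,n)[:2]])
cv2.imwrite("pics/b2.png",np.hstack([cv2.resize(i,(400,500),interpolation=cv2.INTER_CUBIC) for i in(s[140:260,320:416],b[230:330,310:390])]))
E
```

```text
t 15.22 p [ 0.5172 -0.1509  0.217 ] rot [ 1.8000e+02 -7.0000e-02  1.6638e+02] j7 58.2 F [ 0.6  0.3 -0.8] w 0.0001
tool mm [ 45.4 142.2  17. ] rz -0.203
[(312, 3), (313, 23), (314, 91), (315, 87), (316, 87), (317, 87), (318, 87), (319, 86), (320, 87), (321, 86), (322, 86), (323, 86), (324, 86), (325, 79), (326, 86), (327, 86), (328, 86), (329, 82), (330, 54), (331, 24), (332, 21), (333, 22), (334, 21), (335, 29), (336, 56), (337, 86), (338, 86), (339, 86), (340, 86), (341, 86), (342, 87), (343, 86), (344, 87), (345, 91), (346, 5), (347, 3), (348, 5)]
[85, 90, 141, 170, 170, 169, 170, 170, 170, 171, 171, 171, 166, 121, 170, 170, 170, 170, 172, 184, 185, 181, 134, 158, 173, 170, 170, 170, 170, 170, 170, 170, 170, 159, 45, 82, 85]
level_rest scene [(array([408.4, 186.6]), 0.61), (array([350.6, 236.1]), 0.59)]
level_rest top [(array([328.3, 284.1]), 0.6)]
key_bar scene [(array([382.2, 186.2]), 0.82)]
key_bar top [(array([396.5, 275.1]), 0.62)]
key_tip scene [(array([384. , 185.4]), 0.66), (array([378.8, 213.6]), 0.55)]
key_tip top [(array([393.8, 283.4]), 0.6), (array([392.4, 282.7]), 0.4)]
foot_mouth scene [(array([379.7, 204.4]), 0.63)]
foot_mouth top [(array([394.9, 282.1]), 0.71), (array([390.8, 282.7]), 0.43)]
```

View pics/b2.png

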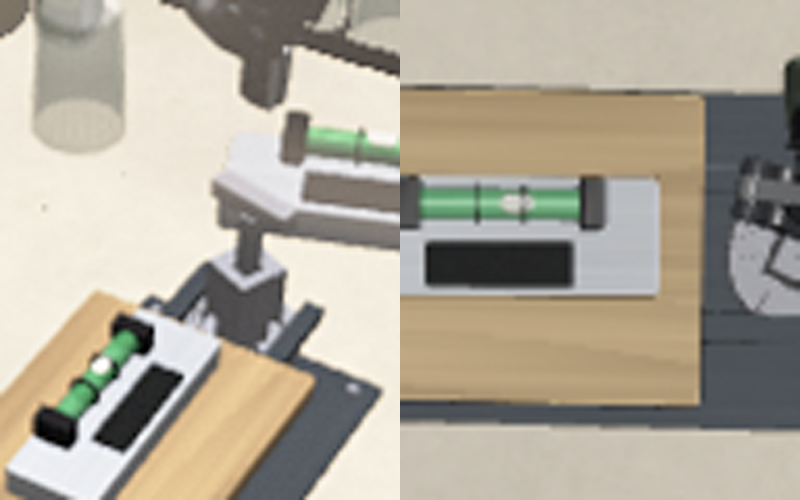

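>>> arm_command --rows '[[[0, 0, 0], [14.6, 46.5, 0], 0], [[0, 0, 0], [14.6, 46.5, 0], 0], [[0, 0, 0], [14.6, 46.5, 0], 0], [[0, 0, -0.1], [0, 0, 0], 0], [[0, 0, -0.103], [0, 0, 0], 0], [[0, 0, 0], [0, 0, 30], 0], [[0, 0, 0], [0, 0, 30], 0], [[0, 0, 0], [0, 0, 20], 0], [[0, 0, 0], [0, 0, 10], 0], [[0, 0, 0], [0, 0, 0], 0], [[0, 0, 0], [0, 0, 0], 0]]'

```text
t: 17.15
eef_pos: [0.5081, -0.0049, 0.1285]
tcp_rot: [180.0, 0.1, 178.0]
force: [-0.3, -0.7, 0.3]
grip_width: -0.0001
gripper_force: 0.0
```

```bash
python3 - <<'E'
from h import *
print(onz("top",(329.9,282.6),.107))
go(.508,-.004,.106,178)
s=eyes.camera("scene");b=eyes.camera("top")
cv2.imwrite("pics/p1.png",np.hstack([cv2.resize(i,(400,500),interpolation=cv2.INTER_CUBIC) for i in(s[180:280,310:390],b[230:330,290:370])]))
E
```

```text
[ 5.10501623e-01 -3.28825635e-04  1.07000000e-01]
t 17.15 p [ 0.5081 -0.0049  0.1285] rot [1.7999e+02 5.0000e-02 1.7800e+02] j7 43.3 F [-0.3 -0.7  0.3] w -0.0001
tool mm [ 0.1  0.9 22.5] rz 0.0
```

View pics/p1.png

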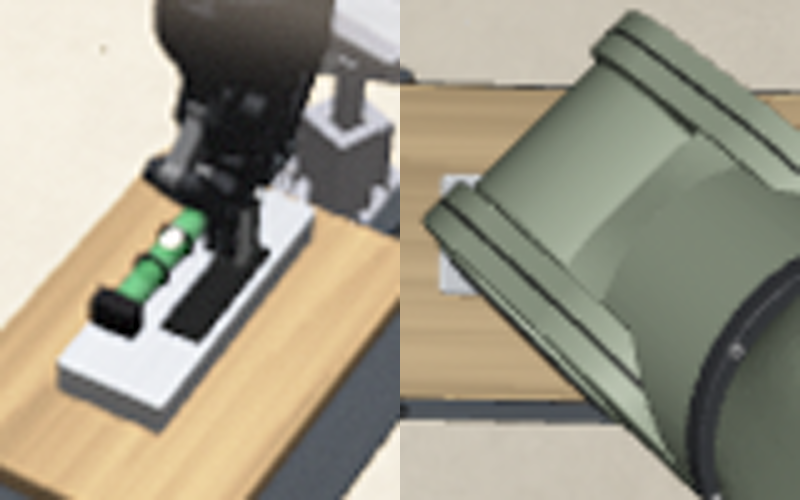

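The picture shows the shut fingers above the black rest, clear of the vial. The vial stays visible in the scene camera.

>>> arm_command --rows '[[[0, 0, 0], [0, 0, 10], 0], [[0, 0, 0], [0, 0, 6], 0], [[0, 0, 0], [0, 0, 3], 0], [[0, 0, 0], [0, 0, 0], 0]]'

```text
t: 17.75
eef_pos: [0.5077, -0.0049, 0.1087]
tcp_rot: [180.0, -0.0, 178.0]
force: [-0.1, 0.1, 0.3]
grip_width: -0.0004
gripper_force: 0.0
```

>>> arm_command --rows '[[[0, 0, 0], [0, 0, 1.5], 0], [[0, 0, 0], [0, 0, 0], 0]]'

```text
t: 18.0
eef_pos: [0.5079, -0.0052, 0.1075]
tcp_rot: [-180.0, 0.0, 178.0]
force: [-0.6, -1.4, 6.4]
grip_width: 0.0002
gripper_force: 2.9
```

>>> arm_command --rows '[[[0, 0, 0], [0, 0, 1], 0], [[0, 0, 0], [0, 0, 0.5], 0], [[0, 0, 0], [0, 0, 0], 0]]'

```text
t: 18.38
eef_pos: [0.5079, -0.0054, 0.1066]
tcp_rot: [-179.9, 0.0, 178.0]
force: [-5.1, -4.1, 21.8]
grip_width: 0.0003
gripper_force: 10.7
```

>>> arm_command --rows '[[[0, 0, 0], [0, 0, -0.3], 0], [[0, 0, 0], [0, 0, 0], 0], [[0, 0, 0], [0, 0, 0], 0], [[0, 0, 0], [0, 0, 0], 0], [[0, 0, 0], [0, 0, 0], 0], [[0, 0, 0], [0, 0, 0], 0], [[0, 0, 0], [0, 0, 0], 0], [[0, 0, 0], [0, 0, 0], 0], [[0, 0, 0], [0, 0, 0], 0], [[0, 0, 0], [0, 0, 0], 0]]'

```text
t: 19.62
eef_pos: [0.5079, -0.0054, 0.1068]
tcp_rot: [-179.9, 0.0, 178.0]
force: [-3.5, -3.2, 15.9]
grip_width: 0.0002
gripper_force: 8.3
```

```bash
python3 - <<'E'
from h import *
go(.508,-.004,.106,178)
s=eyes.camera("scene");cv2.imwrite("pics/scene_p.png",s)
cv2.imwrite("pics/p2.png",np.hstack([cv2.resize(s[210:255,322:358],(400,500),interpolation=cv2.INTER_CUBIC),cv2.resize(s[140:260,320:416],(400,500),interpolation=cv2.INTER_CUBIC)]))
# projected vial: axis 28mm from rest along +x, level yaw ~ -1.., centre z~.107-.026+.031
for y in(-.011,0,.011): print(y,proj("scene",(.538,y,.112)))
E
```

```text
t 19.62 p [ 0.5079 -0.0054  0.1068] rot [-1.7995e+02  4.0000e-02  1.7798e+02] j7 41.3 F [-3.5 -3.2 15.9] w 0.0002
tool mm [-0.   1.4  0.8] rz -0.0
-0.011 [345.66 228.43]
0 [343.4  231.26]
0.011 [341.11 234.12]
```

View pics/p2.png

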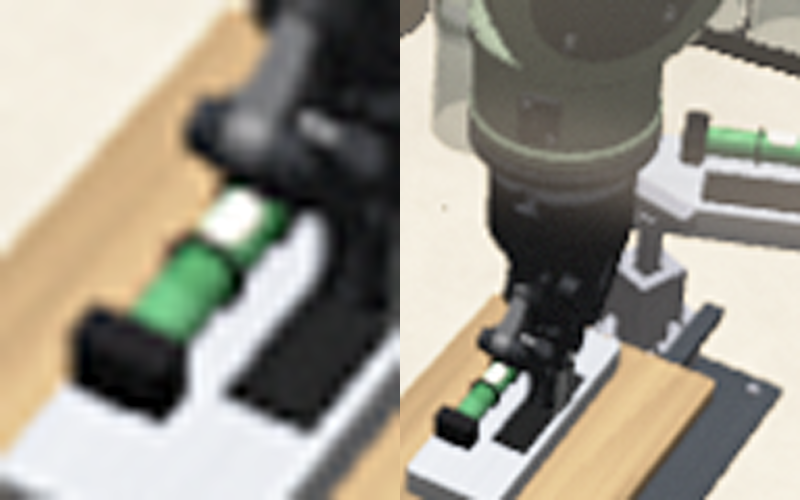

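```bash
python3 - <<'E'
from h import *
p=cv2.imread("pics/scene_p.png");a=cv2.imread("pics/scene0.png")
b2=cv2.resize(cv2.imread("pics/b2.png")[:,:400],(96,120),interpolation=cv2.INTER_AREA)
c=np.zeros_like(p);c[140:260,320:416]=b2
u=np.array([4.55,-5.69]);mmpx=22/np.linalg.norm(u);u/=np.linalg.norm(u);n=np.array([-u[1],u[0]])
for nm,i in(("start",a),("unpressed",c),("pressed",p)):
    h=cv2.cvtColor(i,cv2.COLOR_BGR2HSV).astype(int)
    # profile along vial axis: per bin, saturation in green band
    out=[]
    for s in np.arange(-9,9.1,.5):
        q=np.array([343.4,231.3])+s*u
        v=[h[int(round(y)),int(round(x))] for x,y in (q+t*n for t in(-1.2,-.6,0,.6,1.2))]
        v=np.mean(v,0);out.append((float(s*mmpx).__round__(1),int(v[1]),int(v[2])))
    print(nm,out)
    m=np.zeros(h.shape[:2],bool);m[220:242,334:353]=1
    g=(h[...,0]>45)&(h[...,0]<80)&(h[...,1]>70)&m
    gd=cv2.dilate(g.astype(np.uint8),np.ones((3,3)))
    w=(h[...,2]>190)&(h[...,1]<50)&m
    k,l,st,ce=cv2.connectedComponentsWithStats((w).astype(np.uint8))
    print([(st[j].tolist(),ce[j].round(2).tolist(),round(float((ce[j]-[343.4,231.3])@u*mmpx),2)) for j in range(1,k) if st[j,4]>4])
E
```

```text
start [(-27.2, 101, 171), (-25.7, 101, 168), (-24.2, 100, 177), (-22.6, 103, 162), (-21.1, 106, 161), (-19.6, 110, 159), (-18.1, 116, 143), (-16.6, 117, 150), (-15.1, 118, 149), (-13.6, 121, 146), (-12.1, 115, 157), (-10.6, 91, 157), (-9.1, 76, 138), (-7.5, 68, 125), (-6.0, 61, 121), (-4.5, 56, 155), (-3.0, 42, 182), (-1.5, 46, 194), (0.0, 40, 208), (1.5, 44, 188), (3.0, 54, 179), (4.5, 76, 168), (6.0, 113, 153), (7.5, 112, 159), (9.1, 118, 156), (10.6, 115, 149), (12.1, 116, 141), (13.6, 115, 110), (15.1, 108, 86), (16.6, 96, 98), (18.1, 97, 135), (19.6, 99, 167), (21.1, 101, 180), (22.6, 102, 184), (24.2, 102, 187), (25.7, 104, 179), (27.2, 107, 176)]
[([339, 226, 14, 16, 71], [346.7, 234.73], -1.86), ([339, 229, 5, 5, 15], [341.33, 230.8], -2.72)]
unpressed [(-27.2, 95, 161), (-25.7, 95, 158), (-24.2, 100, 164), (-22.6, 90, 160), (-21.1, 92, 161), (-19.6, 104, 152), (-18.1, 99, 145), (-16.6, 117, 141), (-15.1, 119, 135), (-13.6, 117, 128), (-12.1, 121, 135), (-10.6, 121, 124), (-9.1, 119, 102), (-7.5, 100, 97), (-6.0, 89, 87), (-4.5, 97, 106), (-3.0, 91, 145), (-1.5, 102, 156), (0
[... 464 characters left out ...]
2), (-24.2, 101, 172), (-22.6, 99, 161), (-21.1, 102, 160), (-19.6, 112, 154), (-18.1, 108, 143), (-16.6, 116, 146), (-15.1, 116, 144), (-13.6, 122, 136), (-12.1, 116, 147), (-10.6, 118, 134), (-9.1, 118, 110), (-7.5, 111, 95), (-6.0, 87, 80), (-4.5, 72, 112), (-3.0, 65, 152), (-1.5, 62, 177), (0.0, 53, 191), (1.5, 46, 182), (3.0, 51, 183), (4.5, 58, 184), (6.0, 53, 181), (7.5, 47, 191), (9.1, 63, 175), (10.6, 81, 137), (12.1, 77, 109), (13.6, 86, 62), (15.1, 88, 32), (16.6, 65, 16), (18.1, 51, 21), (19.6, 37, 30), (21.1, 26, 34), (22.6, 38, 32), (24.2, 37, 39), (25.7, 31, 47), (27.2, 25, 49)]
[([340, 227, 6, 5, 19], [342.32, 229.26], 2.76), ([339, 230, 12, 12, 53], [345.15, 236.36], -8.63)]
```

```bash
python3 - <<'E'
from h import *
print(r.read_state()["force"],job_done())
E
```

```text
the job is handed in; nothing more can be done
[-4.35373986 -4.13573898 15.44340069] None
```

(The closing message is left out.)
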